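# Sort two drain-pipe sleeves on the fit-test post

### The job

Sort the two white drain-pipe sleeves by whether they slide over the post of the round steel test stand. Put the one that fits over the post, all the way down onto the stand's base, and stand the one whose bore is too small for the post upright in the shallow aluminium tray. Let go of both.

Things in the scene. Friction and masses are not known exactly. Their poses are not given: they have to be found in the camera images.
- sleeve_wide: White plastic pipe sleeve (a plain tube), the wide-bored one: outside diameter 54 mm, bore 44 mm, open at both ends, 55 mm high, 80 g (may differ), standing upright on the table. Both sleeves look alike outside; only the bore differs, seen from above. Origin: centre of its underside; z is the tube's axis, up.
- sleeve_narrow: White plastic pipe sleeve, the narrow-bored, thick-walled one: outside diameter 54 mm, bore only 16 mm, open at both ends, 55 mm high, 120 g (may differ), standing upright on the table. Too narrow for the post. Origin: centre of its underside; z is its axis, up.
- test_stand: Fixed fit-test stand: round dark steel base, 110 mm diameter and 12 mm thick, with one bright steel post of 24 mm diameter upright in its middle; the post's bevelled tip is 75 mm above the table (63 mm above the base). It may be on the left or the right. Origin: centre of the base's underside, on the table and on the post's axis; z up.
- tray: Fixed shallow open aluminium tray, 130 mm along its x by 110 mm along its y, 20 mm high, walls and floor 4 mm thick, on the table on the side opposite the stand, empty. Origin: centre of its underside; z up.
Things that resemble listed ones, but are neither listed nor needed, are in the scene too. Leave any orange or yellow look-alike of the sleeve_narrow alone.

How it is judged (in metres and radians):
At the end, for the whole second after the job is handed in: The wide-bored sleeve is round the post (axes within 15 mm), its underside on the base (within 6 mm); the narrow-bored sleeve stands on the tray floor, inside the walls; both upright within 8 degrees, released and at rest (horizontal distance between sleeve_wide and test_stand below 0.015 m and z of sleeve_wide in the frame of test_stand between 0.006 and 0.018 m and angle between each of sleeve_wide, sleeve_narrow's own z axis and vertical below 0.15 rad and horizontal distance between sleeve_narrow and tray below 0.042 m and z of sleeve_narrow in the frame of tray below 0.012 m and linear speed of each of sleeve_wide, sleeve_narrow below 0.02 m/s); the robot touches nothing.
It also fails if it takes over 54 s, if anything falls off the work surface, if the arm or the gripper's body presses on something with over 40 N, if the wrist force passes 120 N, or if a joint passes its speed limit or range.

### The arm

A 6-joint arm with a two-finger parallel gripper is mounted at the origin on the work surface. World frame = base frame: x ahead of the robot, y to its left, z up, the work surface at z = 0. Lengths are in mm, angles in rad, forces in N, time in s.
With the tool pointing down it reaches from about 350 to 875 mm from the base axis. Payload 4.2 kg.
Tool frame: the origin (TCP) lies at the very end of the fingers, on their centre line; the grasp point (between the pads) lies 19 mm behind it; z points along the fingers, y is the line along which they close (so a half turn about z gives the same grasp; the last joint's range is limited). The gripper opens to 85 mm and grips with 20 to 120 N. Pads are 22 mm wide; open, the fingers measure 114 mm over their backs; the gripper's body (76 mm by 85 mm) begins 54 mm behind the grasp point. The pads swing forward as they close: fully open they stand 13 mm farther back than shut.
Start: joints at [-0.994, 0.385, 0.008, 0, -1.194, -0.259], TCP at [195.314, -593.676, 231.312] pointing down, gripper open.
Joint ranges: [-3.14, 3.14], [-1.21, 2.06], [-1.07, 1.41], [-3.16, 2.05], [-2.99, -0.16], [-3.1, 3.1]. Speed limits (rad/s): [2.79, 2.79, 3.14, 3.14, 3.14, 3.14].

### API

Orientations are given as a unit quaternion [x, y, z, w].
In Python, from bench import arm gives the robot as it stands.
- The arm moves only by the tool servo_tool, never from a script. Its argument "rows" is a list that holds one entry, the list of rows, each a list of 7 numbers: the finger opening in mm, from 0 to 85.4, then the shift along the tool's x, y, z in mm, then the turn, a rotation vector about the tool's x, y, z in rad. A call has 1 to 10 rows; each row is the pose to reach, as a shift and turn from the pose commanded when the call began, along the tool's axes at that moment; what a row does not reach only later rows make up. A row lasts 1/8 s, in which the tool goes at most 62.5 mm and 10.7 degrees, less where a joint would pass 70% of its speed; a pose out of reach is approached as far as the arm can. A call with a gripper value outside its range is refused whole. The fingers move at their own pace and stop on an object; the grip force is fixed at half the most. Time passes only in rows, so rows that repeat a pose let the fingers close. It gives the time, the measured TCP pose, the force, the opening and the grip force at its end, in the units of the state.
- arm.read_state(): the state, without advancing time (a new reading comes with each control period).
- arm.get_image(name): name is "scene" or "side" or "wrist"; returns the picture (384x512x3 uint8, red, green, blue); there is no depth.
- arm.camera_params(name): a dict with "intrinsics" (3x3 intrinsics, pixels), "R" (3x3) and "t" (3): a world point X has camera coordinates R X + t. Camera axes: x right, y down, z forward; pixel columns grow to the right and rows downward; lengths in mm; the calibration is good to about 2 mm. A picture is of the moment at which its call begins: read the wrist's pose just before it. camera_params takes no time and is no camera call; for the wrist camera it gives the pose at the moment of the call.
- arm.job_done(): hands the job in; it is judged then, once.
The state is a dict: "clock": time; "joints": joint angles; "joint_vel": joint speeds; "joint_efforts": joint torques, N m; "position": TCP position; "ee_rot": TCP orientation; "contact_force": force on the tool from outside, world axes, zero at the start; "wrist_torque": the same for the moment, N m; "gripper_width": finger opening in mm; "grasp_force": force on a finger pad.
Only numpy, scipy, OpenCV 4.12 (cv2) and the standard library are available. Lean on these libraries where they do the work, as an engineer would, in place of code of your own. Each camera call takes 0.05 s, during which the arm holds its last target. There are 200 camera calls.

## Working session

There is one attempt and no reset: what is moved stays moved. The work goes in short steps, Python scripts to look and compute and a tool call to move; the robot and the scene stay as the last step left them, time stands still between calls to the robot, and variables do not carry over. Pictures are saved under pics/ and viewed, at most 10 in all, crops included, and the job is handed in when it is done.

Besides the shell and the picture viewer there is one more tool, called after ">>>" in YAML: its name, and indented under it one key for each argument. servo_tool: Moves the arm, as the interface text tells. Its arguments: {"type":"object","properties":{"rows":{"type":"array"}},"required":["rows"]}

```bash
mkdir -p pics
cat > h.py <<'E'
import numpy as np, cv2
from bench import arm
def grab(n,f):
    P=arm.camera_params(n); im=np.array(arm.get_image(n)); cv2.imwrite('pics/'+f,im[:,:,::-1]); return P,im
def ray(P,u,v):
    R=np.array(P['R']);t=np.array(P['t']);K=np.array(P['intrinsics'])
    return -R.T@t, R.T@np.linalg.solve(K,[u,v,1.])
def plane(P,u,v,z):
    c,d=ray(P,u,v); return c+d*(z-c[2])/d[2]
def proj(P,X):
    R=np.array(P['R']);t=np.array(P['t']);K=np.array(P['intrinsics'])
    p=K@(R@np.array(X,float)+t); return p[:2]/p[2]
def tri(obs):
    A=np.zeros((3,3));b=np.zeros(3)
    for P,u,v in obs:
        c,d=ray(P,u,v);d/=np.linalg.norm(d);M=np.eye(3)-np.outer(d,d);A+=M;b+=M@c
    return np.linalg.solve(A,b)
E
python3 - <<'E'
from h import *
a=[]
for n in ['scene','side']:
    P,im=grab(n,n+'0.png');a.append(im); c,_=ray(P,256,192);print(n,c.round())
P,im=grab('wrist','wrist0.png')
cv2.imwrite('pics/both0.png',np.vstack(a)[:,:,::-1][:, :] if 0 else cv2.resize(np.hstack(a)[:,:,::-1],(800,300)))
s=arm.read_state();print(s)
E
```

```text
scene [989. 201. 908.]
side [438. 850. 940.]
{'clock': 0.15, 'joints': array([-9.94402841e-01,  3.85384234e-01,  6.93056488e-03, -3.31498530e-04,
       -1.19399683e+00, -2.58578306e-01]), 'joint_vel': array([ 0.00205418, -0.00251203,  0.00440683,  0.00243105, -0.00093484,
        0.0002609 ]), 'joint_efforts': array([-4.27534469e-04, -3.92678189e+01,  1.88582146e+01,  4.18865338e+00,
       -3.39554586e-03, -2.12763396e-06]), 'position': array([ 195.16556865, -593.2833676 ,  230.46972305]), 'ee_rot': array([-1.58179254e-01,  9.87410055e-01,  8.18519006e-04, -1.94515362e-04]), 'contact_force': array([ 0.47502016, -0.15962042,  0.74501233]), 'wrist_torque': array([ 0.06390247, -0.04197639,  0.04336969]), 'grasp_force': 0.0, 'gripper_width': 85.6705554205686}
```

View pics/scene0.png

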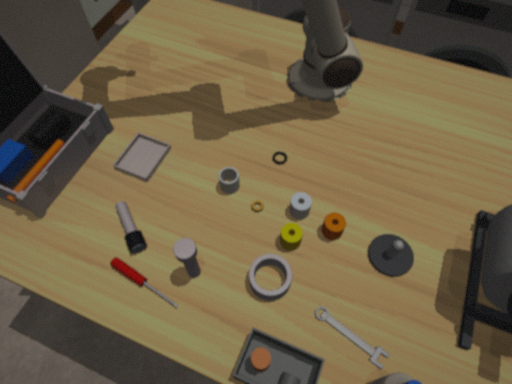

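View pics/side0.png

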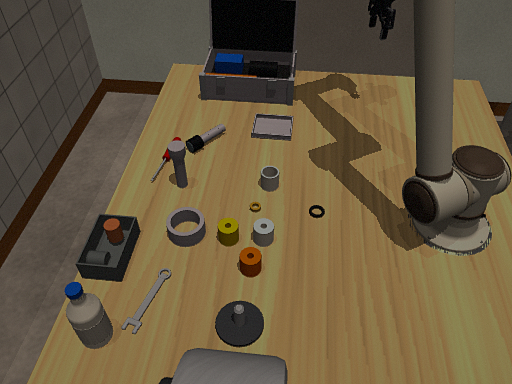

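The scene picture shows these candidates (scene pixels):
- **Sleeves:** a white wide-bored ring at (229,178) and a white thick-walled one with a small hole at (301,205).
- **Look-alikes to leave alone:** yellow at (291,235) and orange at (334,225). The larger grey ring at (270,276) is lying flat and doesn't fit either sleeve.
- **Stand and tray:** the stand is at (391,255), and the pale aluminium tray is at (143,157). The dark box at (278,362) is a distractor.

In the side view, the wide sleeve is at (270,177), the narrow one at (263,232), the stand at (240,322) and the tray at (272,127).

Run:
```python
from h import *
Ps={n:arm.camera_params(n) for n in ['scene','side']}
im={n:cv2.imread(f'pics/{n}0.png') for n in Ps}
boxes={'wide':{'scene':(215,163,244,196),'side':(257,162,284,193)},'narrow':{'scene':(286,188,316,220),'side':(250,215,277,247)}}
tiles=[]
for k in boxes:
    o=[]
    for n,(x0,y0,x1,y1) in boxes[k].items():
        c=im[n][y0:y1,x0:x1]; hsv=cv2.cvtColor(c,cv2.COLOR_BGR2HSV)
        m=((hsv[...,1]<60)).astype(np.uint8)
        cnt=max(cv2.findContours(m,cv2.RETR_EXTERNAL,cv2.CHAIN_APPROX_NONE)[0],key=cv2.contourArea)
        cnt=cv2.convexHull(cnt); M=cv2.moments(cnt); u,v=M['m10']/M['m00']+x0,M['m01']/M['m00']+y0
        o.append((Ps[n],u,v)); print(k,n,u,v,cv2.boundingRect(cnt),M['m00'])
        t=cv2.resize(c,(390,290),interpolation=cv2.INTER_CUBIC);tiles.append(t)
    print(k,'mid',tri(o).round(1))
cv2.imwrite('pics/crop1.png',np.vstack([np.hstack(tiles[:2]),np.hstack(tiles[2:])]))
for nm,px in {'stand':((391,256),(240,323)),'tray':((143,157.5),(272.5,127)),'posttip':((398,243),(239,309)),'yel':((291,235),(228.5,231)),'or':((334,225),(250,262))}.items():
    print(nm,tri([(Ps['scene'],*px[0]),(Ps['side'],*px[1])]).round(1))
```

```text
wide scene 228.56443914081146 179.2541766109785 (3, 4, 21, 27) 419.0
wide side 269.4437115215479 177.81662269129288 (4, 4, 18, 25) 379.0
wide mid [499.4 -93.3  29.1]
narrow scene 299.9830383480826 204.5947640117994 (4, 4, 22, 27) 452.0
narrow side 263.09428671573784 231.645986680687 (3, 3, 21, 29) 475.5
narrow mid [498.3 110.9  30.9]
stand [529.  362.2   4.6]
tray [ 513.2 -362.     4.9]
posttip [526.6 360.6  68.9]
yel [588.  119.5  31.8]
or [520.7 209.6  31.6]
```

View pics/crop1.png

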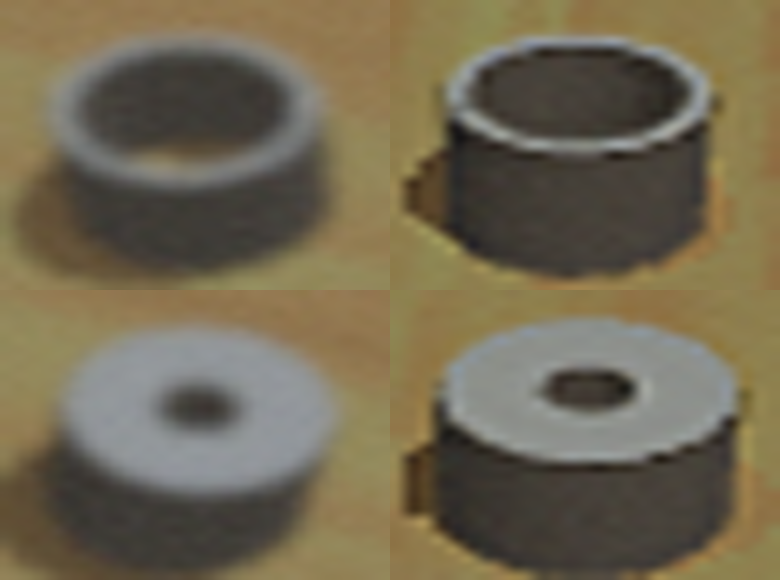

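The enlarged crop confirms it: the scene (229,175) / side (270,172) sleeve is thin-walled with a wide bore, so it's sleeve_wide. The scene (301,201) / side (264,226) one is thick-walled with a small hole, so it's sleeve_narrow.

```bash
cat >> h.py <<'E'
from scipy.spatial.transform import Rotation as Ro
def go(xyz,yaw=135):
    s=arm.read_state(); Rc=Ro.from_quat(s['ee_rot']); a=np.radians(yaw)
    y=np.array([np.cos(a),np.sin(a),0]);z=np.array([0,0,-1.]);Rt=Ro.from_matrix(np.c_[np.cross(y,z),y,z])
    print('t',round(s['clock'],2),'pos',s['position'].round(1),'shift',Rc.inv().apply(np.array(xyz)-s['position']).round(1),'turn',(Rc.inv()*Rt).as_rotvec().round(3),'w',round(s['gripper_width'],1),'g',s['grasp_force'],'F',s['contact_force'].round(1))
E
python3 - <<'E'
from h import *
A,B=[arm.camera_params(n) for n in ['scene','side']]
print('wide top',tri([(A,228.7,175.2),(B,270,172.1)]).round(1)); print('narrow top',tri([(A,301,201),(B,263.7,226)]).round(1))
go([499,-93,220])
E
```

```text
wide top [499.1 -91.8  51.9]
narrow top [498.1 111.   52.3]
t 0.15 pos [ 195.2 -593.3  230.5] shift [-444.9  380.3   11.1] turn [ 0.002  0.    -0.468] w 85.7 g 0.0 F [ 0.5 -0.2  0.7]
```

>>> servo_tool:
  rows:
    - [[85,-445,380,11,0,0,-0.468],[85,-445,380,11,0,0,-0.468],[85,-445,380,11,0,0,-0.468],[85,-445,380,11,0,0,-0.468],[85,-445,380,11,0,0,-0.468],[85,-445,380,11,0,0,-0.468],[85,-445,380,11,0,0,-0.468],[85,-445,380,11,0,0,-0.468],[85,-445,380,11,0,0,-0.468],[85,-445,380,11,0,0,-0.468]]

```text
clock: 1.4
position: [500.5, -90.9, 220.0]
ee_rot: [-0.384, 0.923, 0.0, -0.0]
contact_force: [-0.3, -0.5, 0.1]
gripper_width: 85.0
grasp_force: 0.0
```

Run:
```python
from h import *
arm.get_image('wrist')
P,im=grab('wrist','wrist1.png'); print(arm.read_state()['position'].round(1), ray(P,256,192))
print('expected top',proj(P,[499,-92,54]),'bottom',proj(P,[499,-92,0]))
```

```text
[500.3 -91.6 219.8] (array([ 442.66386413, -148.83097286,  362.5679015 ]), array([ 0.22683426,  0.23855619, -0.94432167]))
expected top [253.79120397 165.80168192] bottom [253.78509959 153.99615635]
```

View pics/wrist1.png

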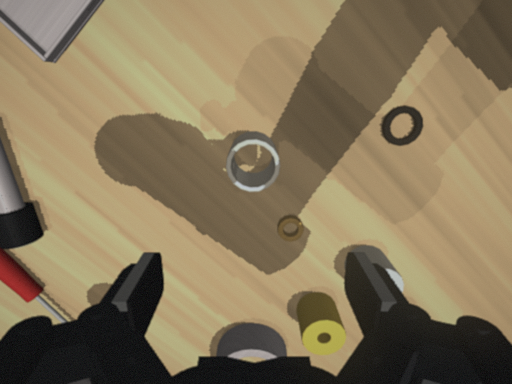

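The wrist view shows the wide sleeve's rim centred at (253,165). The prediction was (254,166), so the estimate of (499,-92) holds and I'm going down.

>>> servo_tool:
  rows:
    - [[85,1,1,60,0,0,0],[85,1,1,120,0,0,0],[85,1,1,160,0,0,0],[85,1,1,185,0,0,0],[85,1,1,199,0,0,0],[85,1,1,199,0,0,0],[50,1,1,199,0,0,0],[40,1,1,199,0,0,0],[40,1,1,199,0,0,0],[40,1,1,199,0,0,0]]

```text
clock: 2.75
position: [498.8, -93.6, 23.1]
ee_rot: [-0.383, 0.924, -0.001, 0.001]
contact_force: [-0.8, 0.2, 4.9]
gripper_width: 53.1
grasp_force: 62.1
```

>>> servo_tool:
  rows:
    - [[40,0,0,0,0,0,0],[40,0,0,0,0,0,0]]

```text
clock: 3.0
position: [498.8, -93.6, 23.0]
ee_rot: [-0.383, 0.924, -0.001, 0.001]
contact_force: [-0.9, -0.7, 5.4]
gripper_width: 53.5
grasp_force: 62.1
```

>>> servo_tool:
  rows:
    - [[40,0,0,-30,0,0,0],[40,0,0,-90,0,0,0],[40,0,0,-150,0,0,0],[40,0,0,-177,0,0,0],[40,0,0,-177,0,0,0]]

```text
clock: 3.62
position: [499.0, -93.5, 201.3]
ee_rot: [-0.383, 0.924, -0.001, 0.003]
contact_force: [0.4, 0.2, -0.6]
gripper_width: 52.9
grasp_force: 63.3
```

Run:
```python
from h import *
go([450,250,200])
```

```text
t 3.62 pos [499.  -93.5 201.3] shift [-208.3  277.4    1.3] turn [-0.004  0.006  0.001] w 52.9 g 63.287948397919536 F [ 0.4  0.2 -0.6]
```

>>> servo_tool:
  rows:
    - [[40,-208,277,1,-0.004,0.006,0],[40,-208,277,1,-0.004,0.006,0],[40,-208,277,1,-0.004,0.006,0],[40,-208,277,1,-0.004,0.006,0],[40,-208,277,1,-0.004,0.006,0],[40,-208,277,1,-0.004,0.006,0],[40,-208,277,1,-0.004,0.006,0]]

```text
clock: 4.5
position: [447.7, 250.8, 195.4]
ee_rot: [-0.384, 0.923, 0.0, -0.005]
contact_force: [-0.7, -0.4, -0.8]
gripper_width: 53.2
grasp_force: 63.4
```

Run:
```python
from h import *
P,im=grab('wrist','wrist2.png'); go([529,362,160])
for X in ([528,361,75],[528,361,12]): print(proj(P,X))
```

```text
t 4.55 pos [447.8 249.4 195.5] shift [-137.4   21.7   34.3] turn [ 0.004 -0.01   0.002] w 52.9 g 63.41075780801475 F [-0.5 -0.8 -1.6]
[273.62936741 313.3117516 ]
[270.23615317 277.05123457]
```

View pics/wrist2.png

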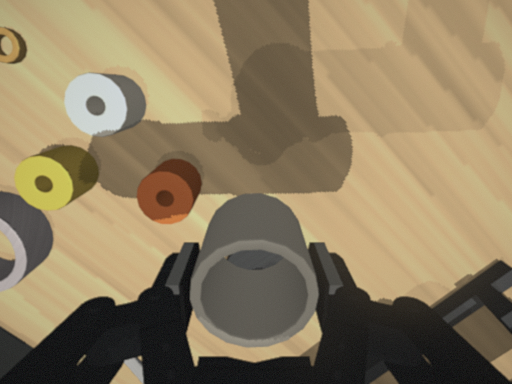

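The wrist view shows the sleeve held upright at (255,270). The stand's base is only visible through its bore, so I'll refine the stand from the fixed views. The narrow sleeve's hole is at (96,105).

Run:
```python
from h import *
for n,(x0,y0,x1,y1) in {'scene':(362,228,420,282),'side':(210,294,270,346)}.items():
    P=arm.camera_params(n); c=cv2.imread(f'pics/{n}0.png')[y0:y1,x0:x1]; h=cv2.cvtColor(c,cv2.COLOR_BGR2HSV)
    m=((h[...,1]<70)|(h[...,2]<70)).astype(np.uint8)
    cn=max(cv2.findContours(m,0,1)[0],key=cv2.contourArea); r=cv2.boundingRect(cn)
    (u,v),ax,_=cv2.fitEllipse(cv2.convexHull(cn)); u+=x0;v+=y0
    print(n,'base',u,v,ax,r,plane(P,u,v,8).round(1))
    print('  post pred for est',proj(P,[528,361,0]),proj(P,[528,361,75]))
P=arm.camera_params('wrist');print('narrow',plane(P,96,105,55).round(1))
A,B=arm.camera_params('scene'),arm.camera_params('side')
t=[cv2.resize(cv2.imread('pics/scene0.png')[225:285,360:425],(390,360),interpolation=2),cv2.resize(cv2.imread('pics/side0.png')[290:350,208:273],(390,360),interpolation=2)]
cv2.imwrite('pics/stand.png',np.hstack(t))
```

```text
scene base 390.38232231140137 254.83599472045898 (40.17945861816406, 46.576324462890625) (6, 6, 46, 43) [531.1 361.4   8. ]
  post pred for est [389.58535926 254.90929312] [398.97276294 242.8036385 ]
side base 239.1259479522705 323.5422019958496 (45.85307312011719, 48.84123229980469) (5, 7, 49, 45) [528.2 363.1   8. ]
  post pred for est [239.40994566 324.43776946] [238.48592032 307.4556487 ]
narrow [497.1 109.   55. ]
```

View pics/stand.png

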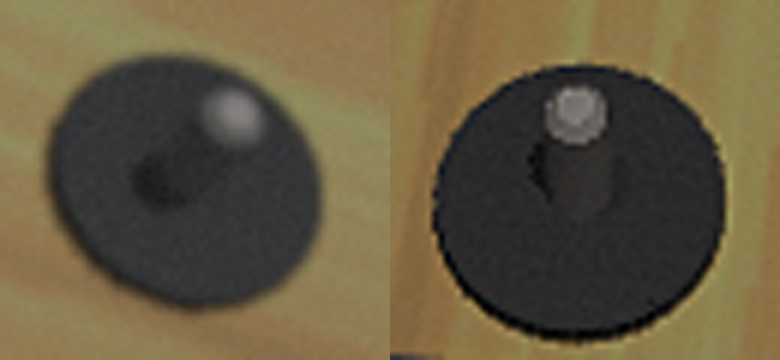

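The crop shows the post tip at scene (399,244) and side (239,308). That agrees with the stand at (529,362) and the tip about 73 mm up.

>>> servo_tool:
  rows:
    - [[40,-60,10,15,0.004,-0.01,0],[40,-115,18,30,0.004,-0.01,0],[40,-137,22,40,0.004,-0.01,0],[40,-137,22,40,0.004,-0.01,0],[40,-137,22,40,0.004,-0.01,0]]

```text
clock: 5.18
position: [529.7, 360.0, 156.2]
ee_rot: [-0.382, 0.924, 0.0, 0.001]
contact_force: [-0.2, 0.4, -0.1]
gripper_width: 52.9
grasp_force: 63.4
```

Run:
```python
from h import *
a=[]
for n,b in (('scene',(340,160,440,300)),('side',(180,220,300,360))):
    P,im=grab(n,n+'3.png'); x0,y0,x1,y1=b; c=im[y0:y1,x0:x1,::-1]; a.append(cv2.resize(c,(390,480),interpolation=2))
    print(n,[proj(P,[529,362,z]).round(1) for z in (75,)])
cv2.imwrite('pics/hover3.png',np.hstack(a)); go([529,362,36])
```

```text
scene [array([399.3, 243.3])]
side [array([238. , 307.8])]
t 5.28 pos [529.8 360.5 157.3] shift [ -0.    1.6 121.3] turn [ 0.     0.004 -0.001] w 53.1 g 63.40884561650455 F [-0.9 -0.4 -0.1]
```

View pics/hover3.png

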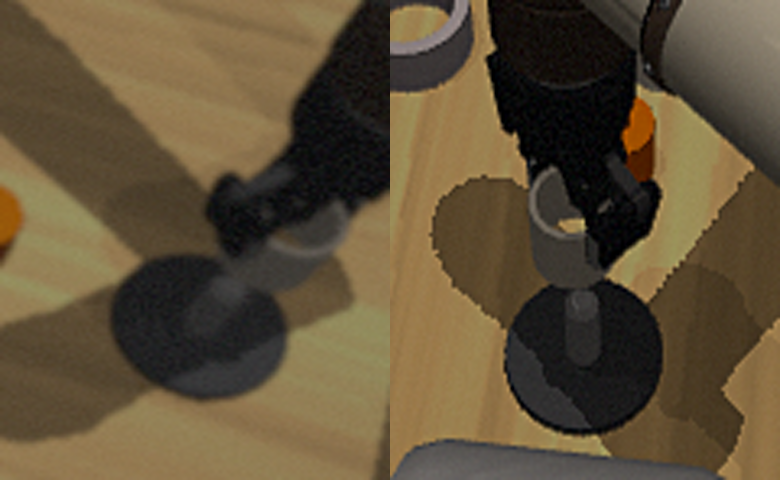

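The hover view shows the sleeve right above the post tip, which is at (225,285) and (582,300) in the crop. I'm lowering it with a force check.

>>> servo_tool:
  rows:
    - [[40,0,1,30,0,0.004,0],[40,0,1,60,0,0.004,0],[40,0,1,75,0,0.004,0],[40,0,1,85,0,0.004,0],[40,0,1,85,0,0.004,0]]

```text
clock: 5.9
position: [529.5, 362.5, 71.7]
ee_rot: [-0.383, 0.924, -0.0, -0.0]
contact_force: [0.1, 0.7, -0.8]
gripper_width: 53.3
grasp_force: 63.4
```

>>> servo_tool:
  rows:
    - [[40,0,0,12,0,0,0],[40,0,0,22,0,0,0],[40,0,0,28,0,0,0],[40,0,0,32,0,0,0],[40,0,0,35,0,0,0],[40,0,0,35,0,0,0]]

```text
clock: 6.65
position: [529.4, 362.6, 36.4]
ee_rot: [-0.383, 0.924, -0.0, -0.0]
contact_force: [-0.2, 0.8, -0.4]
gripper_width: 53.3
grasp_force: 63.4
```

>>> servo_tool:
  rows:
    - [[40,0,0,1,0,0,0],[40,0,0,1,0,0,0],[70,0,0,1,0,0,0],[85,0,0,1,0,0,0],[85,0,0,1,0,0,0],[85,0,0,1,0,0,0],[85,0,0,1,0,0,0],[85,0,0,-30,0,0,0],[85,0,0,-80,0,0,0],[85,0,0,-140,0,0,0]]

```text
clock: 7.9
position: [528.9, 362.1, 176.9]
ee_rot: [-0.383, 0.924, -0.001, -0.001]
contact_force: [1.0, 0.9, -0.3]
gripper_width: 85.3
grasp_force: 0.0
```

Run:
```python
from h import *
go([498,110,220])
```

```text
t 7.9 pos [528.9 362.1 176.9] shift [ 200.3 -156.3  -42.5] turn [-0.    -0.003  0.   ] w 85.3 g 0.0 F [ 1.   0.9 -0.3]
```

>>> servo_tool:
  rows:
    - [[85,200,-156,-43,0,-0.003,0],[85,200,-156,-43,0,-0.003,0],[85,200,-156,-43,0,-0.003,0],[85,200,-156,-43,0,-0.003,0],[85,200,-156,-43,0,-0.003,0],[85,200,-156,-43,0,-0.003,0]]

```text
clock: 8.65
position: [498.6, 110.6, 219.9]
ee_rot: [-0.382, 0.924, 0.001, 0.002]
contact_force: [0.2, -1.2, 0.2]
gripper_width: 85.3
grasp_force: 0.0
```

Run:
```python
from h import *
P,im=grab('wrist','wrist4.png'); Q,_=grab('scene','scene4.png'); print('pred narrow top',proj(P,[498,110,55])); go([498,110,21])
h=cv2.cvtColor(im,cv2.COLOR_RGB2HSV); u,v=proj(P,[498,110,55]).astype(int)
c=cv2.cvtColor(im[v-60:v+60,u-60:u+60],cv2.COLOR_RGB2BGR); s=im[200:,:,::-1]
sc=cv2.imread('pics/scene4.png')
cv2.imwrite('pics/chk4.png',np.hstack([cv2.resize(c,(390,390)),cv2.resize(sc[195:295,345:445],(390,390),interpolation=2)]))
```

```text
pred narrow top [253.35952877 167.57786917]
t 8.75 pos [498.7 111.7 219.3] shift [  2.3  -0.8 198.3] turn [0.    0.003 0.001] w 85.4 g 0.0 F [-0.6  0.2  0. ]
```

View pics/chk4.png

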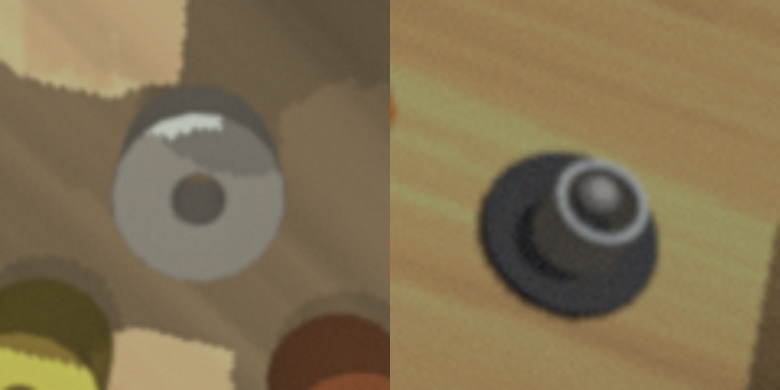

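The check shows the wide sleeve seated round the post. The narrow sleeve's hole is within 1 mm of the prediction, and there is clear space to its left and right for the fingers.

>>> servo_tool:
  rows:
    - [[85,1,-1,60,0,0.003,0],[85,1,-1,120,0,0.003,0],[85,1,-1,160,0,0.003,0],[85,1,-1,185,0,0.003,0],[85,1,-1,197,0,0.003,0],[85,1,-1,198,0,0.003,0],[50,1,-1,198,0,0.003,0],[40,1,-1,198,0,0.003,0],[40,1,-1,198,0,0.003,0],[40,1,-1,198,0,0.003,0]]

```text
clock: 10.0
position: [500.0, 110.5, 23.1]
ee_rot: [-0.383, 0.924, 0.0, 0.002]
contact_force: [-1.6, -0.1, 6.1]
gripper_width: 52.7
grasp_force: 63.2
```

>>> servo_tool:
  rows:
    - [[40,0,0,0,0,0,0],[40,0,0,0,0,0,0],[40,0,0,-30,0,0,0],[40,0,0,-90,0,0,0],[40,0,0,-150,0,0,0],[40,0,0,-177,0,0,0],[40,0,0,-177,0,0,0]]

```text
clock: 10.88
position: [499.7, 110.3, 201.1]
ee_rot: [-0.383, 0.924, 0.0, 0.003]
contact_force: [0.0, -0.2, -1.6]
gripper_width: 51.9
grasp_force: 63.1
```

Run:
```python
from h import *
go([513,-362,200])
for n,(x0,y0,x1,y1) in {'scene':(108,128,178,186),'side':(245,108,300,144)}.items():
    P=arm.camera_params(n); c=cv2.imread(f'pics/{n}0.png')[y0:y1,x0:x1]; h=cv2.cvtColor(c,cv2.COLOR_BGR2HSV)
    m=(h[...,1]<60).astype(np.uint8); cn=max(cv2.findContours(m,0,1)[0],key=cv2.contourArea)
    q=cv2.boxPoints(cv2.minAreaRect(cn))+[x0,y0]; a=cv2.approxPolyDP(cv2.convexHull(cn),5,True)[:,0]+[x0,y0]
    w=[plane(P,*p,20)[:2].round(0) for p in a]; print(n,a.tolist(),w,np.mean(w,0))
```

```text
t 10.88 pos [499.7 110.3 201.1] shift [ 324.7 -343.3   -0.4] turn [-0.001  0.006  0.   ] w 51.9 g 63.06644596159458 F [ 0.  -0.2 -1.6]
scene [[138, 133], [169, 145], [147, 180], [114, 166]] [array([ 452., -412.]), array([ 455., -306.]), array([ 583., -300.]), array([ 580., -410.])] [ 517.5 -357. ]
side [[292, 116], [290, 139], [252, 136], [256, 113]] [array([ 450., -413.]), array([ 450., -288.]), array([ 573., -291.]), array([ 574., -417.])] [ 511.75 -352.25]
```

>>> servo_tool:
  rows:
    - [[40,322,-342,0,0,0.006,0],[40,322,-342,0,0,0.006,0],[40,322,-342,0,0,0.006,0],[40,322,-342,0,0,0.006,0],[40,322,-342,0,0,0.006,0],[40,322,-342,0,0,0.006,0],[40,322,-342,0,0,0.006,0],[40,322,-342,0,0,0.006,0],[40,322,-342,0,0,0.006,0],[40,322,-342,0,0,0.006,0]]

```text
clock: 12.12
position: [512.3, -358.9, 196.7]
ee_rot: [-0.383, 0.924, 0.0, -0.004]
contact_force: [0.7, -0.4, -1.3]
gripper_width: 52.0
grasp_force: 63.2
```

Run:
```python
from h import *
go([514,-360,70])
a=[]
for n,b in (('scene',(90,70,190,195)),('side',(225,50,325,175))):
    P,im=grab(n,n+'5.png'); x0,y0,x1,y1=b; a.append(cv2.resize(im[y0:y1,x0:x1,::-1],(390,488),interpolation=2))
cv2.imwrite('pics/hover5.png',np.hstack(a))
```

```text
t 12.12 pos [ 512.3 -358.9  196.7] shift [ -1.2  -2.4 126.7] turn [ 0.003 -0.007  0.   ] w 52.0 g 63.178886733949184 F [ 0.7 -0.4 -1.3]
```

View pics/hover5.png

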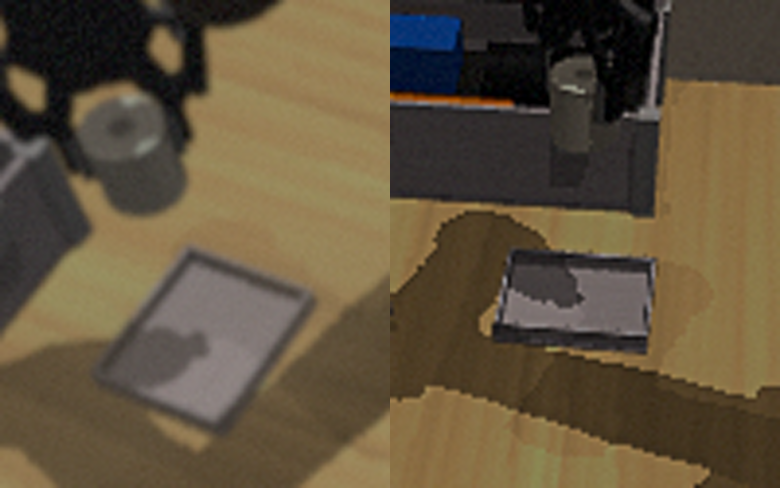

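The hover view shows the narrow sleeve held upright above the tray, whose centre is at (205,340) and (577,300) in the crop. I'm going down to the floor.

>>> servo_tool:
  rows:
    - [[40,-1,-2,50,0.003,-0.007,0],[40,-1,-2,100,0.003,-0.007,0],[40,-1,-2,135,0.003,-0.007,0],[40,-1,-2,150,0.003,-0.007,0],[40,-1,-2,158,0.003,-0.007,0],[40,-1,-2,163,0.003,-0.007,0],[40,-1,-2,166,0.003,-0.007,0],[40,-1,-2,166,0.003,-0.007,0]]

```text
clock: 13.22
position: [514.9, -361.2, 33.2]
ee_rot: [-0.383, 0.924, -0.002, 0.001]
contact_force: [1.1, 0.0, 0.3]
gripper_width: 52.3
grasp_force: 63.2
```

>>> servo_tool:
  rows:
    - [[40,0,0,2,0,0,0],[40,0,0,4,0,0,0],[40,0,0,5,0,0,0],[40,0,0,5,0,0,0]]

```text
clock: 13.72
position: [514.6, -361.0, 27.5]
ee_rot: [-0.383, 0.924, -0.001, 0.001]
contact_force: [-0.3, 0.0, -1.3]
gripper_width: 52.1
grasp_force: 63.2
```

>>> servo_tool:
  rows:
    - [[40,0,0,0.5,0,0,0],[70,0,0,0.5,0,0,0],[85,0,0,0.5,0,0,0],[85,0,0,0.5,0,0,0],[85,0,0,0.5,0,0,0],[85,0,0,0.5,0,0,0],[85,0,0,-30,0,0,0],[85,0,0,-80,0,0,0],[85,0,0,-140,0,0,0],[85,0,0,-180,0,0,0]]

```text
clock: 14.98
position: [514.7, -361.2, 211.1]
ee_rot: [-0.383, 0.924, -0.003, 0.002]
contact_force: [0.3, 0.4, 0.0]
gripper_width: 84.7
grasp_force: 0.0
```

Run:
```python
from h import *
_,a=grab('scene','scene6.png'); _,b=grab('side','side6.png')
c=[(a,(90,110,190,195)),(b,(225,75,325,160)),(a,(345,205,445,290)),(b,(190,270,290,355))]
t=[cv2.resize(i[y0:y1,x0:x1,::-1],(340,289),interpolation=2) for i,(x0,y0,x1,y1) in c]
cv2.imwrite('pics/end6.png',np.vstack([np.hstack(t[:2]),np.hstack(t[2:])])); go([0,0,0])
```

```text
t 15.07 pos [ 516.6 -362.3  214.1] shift [109.3 624.6 204.5] turn [-0.015  0.004  0.001] w 85.1 g 0.0 F [-0.  -0.5  0.5]
```

View pics/end6.png

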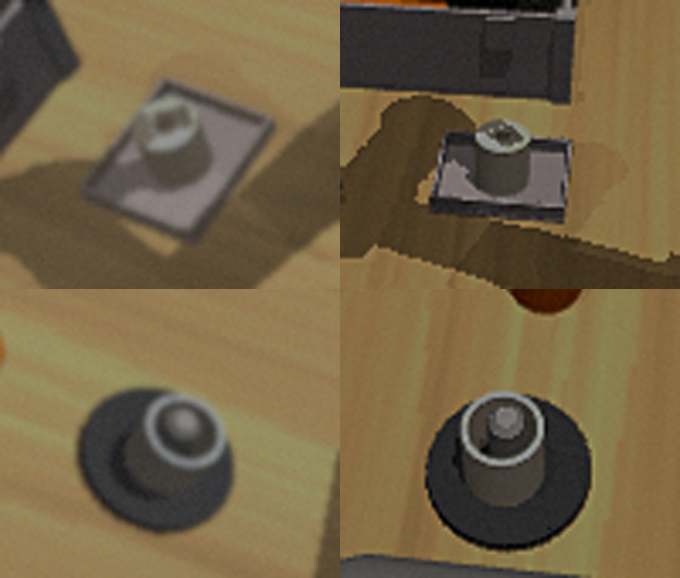

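The final crop shows the narrow sleeve upright near the middle of the tray, at (175,140) and (503,155). The wide sleeve is round the post and on the base, at (183,440) and (503,440). Both are released and the gripper is clear, so I'm handing in.

```bash
python3 -c "
from bench import arm
print(arm.job_done())"
```

```text
the job is handed in; nothing more can be done
None
```

The job is handed in at about 15 s on the robot clock: the final pictures show the wide sleeve seated over the post on the stand's base and the narrow sleeve upright in the tray, both released; the judge returned no verdict.

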